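# Swap two lidded pots between marked places by sliding

### The arm

A 6-joint arm with a two-finger parallel gripper is mounted at the origin on the work surface; the furniture and walls round the work are solid. World frame = base frame: x ahead of the robot, y to its left, z up, the work surface at z = 0. Lengths are in m, angles in rad, forces in N, time in s.
With the tool pointing down it reaches from about 0.4 to 0.825 m from the base axis. Payload 7 kg.
Tool frame: the origin (TCP) lies midway between the tips of the shut fingers; the grasp point (between the pads) lies 19 mm behind it (bot.grip_point_offset is the distance from the TCP to the grasp point, in m); z points along the fingers, y is the line along which they close (so a half turn about z gives the same grasp; the last joint's range is limited). The gripper opens to 85 mm and grips with 20 to 120 N. Pads are 22 mm wide; open, the fingers measure 114 mm over their backs; the gripper's body (76 mm by 85 mm) begins 54 mm behind the grasp point. The pads swing forward as they close: fully open they stand 13 mm farther back than shut.
Start: joints at [1.46, 0.359, 0.012, 0, -1.224, -0.288], TCP at [0.262, 0.622, 0.231] pointing down, gripper open.
Joint ranges: [-3.07, 3.07], [-1.43, 2.12], [-1.02, 1.25], [-3.03, 1.67], [-3.05, -0], [-3.03, 3.03]. Speed limits (rad/s): [2.39, 2.39, 3.01, 3.14, 3.14, 3.14].

### API

Orientations are given as a rotation vector (axis times angle).
In Python, from plant import read_state, imaging, ticket, bot gives the robot as it stands. The module is installed in compiled form; this text tells all that it offers.
- The arm moves only by the tool step_arm, never from a script. Its argument "steps" is a list of rows, each an object with "grip": the opening, from 0 (shut) to 1 (fully open); "slide": the shift along the tool's x, y, z in mm, a list of three; "turn": the turn about the tool's z in rad. A call has 1 to 5 rows; each row shifts and turns the commanded pose from where the row before left it, along the tool's axes as they then stand; what a row does not reach is not made up. A row lasts 1/12 s, in which the tool goes at most 41.7 mm and 7.16 degrees, less where a joint would pass 70% of its speed; a pose out of reach is approached as far as the arm can. A call is refused whole if a number of a shift passes 41.7 or a number of a turn 0.125, either way. A call with a gripper value outside its range is refused whole. The fingers move at their own pace and stop on an object; "newtons" is the grip in N (left out, the last holds). Time passes only in rows, so rows that do not move let the fingers close. It gives the time, the measured TCP pose, the force, the opening and the grip force at its end, in the units of the state.
- read_state(): the state, without advancing time (a new reading comes with each control period).
- imaging.grab_frame(name): name is "scene" or "top" or "wrist"; returns (picture, depth): 384x512x3 uint8, red, green, blue; 384x512 float32, m along the optical axis (not along the pixel's ray), 0 where there is no reading.
- imaging.get_calibration(name): a dict with "vfov" (degrees; the focal length in pixels is half the picture's height over the tangent of half this angle, whatever the lens; pixels are square), "cx", "cy" (the principal point, pixels), "world_to_cam" (4x4, takes a point from world to camera coordinates); the wrist camera has in their place "hand_eye" (4x4, takes a point from camera to tool coordinates, whose origin is the TCP and whose axes are the flange's). Camera axes: x right, y up, looking along -z (the intrinsics and any distortion apply to the point x, -y, -z); pixel columns grow to the right and rows downward; lengths in m; the calibration is good to about 2 mm. A picture is of the moment at which its call begins: read the wrist's pose just before it. get_calibration takes no time and is no camera call.
- ticket.sign_off(): hands the job in; it is judged then, once.
The state is a dict: "time": time; "q": joint angles; "qvel": joint speeds; "tau": joint torques, N m; "tool_pos": TCP position; "tcp_rot": TCP orientation; "contact_force": force on the tool from outside, world axes, zero at the start; "ft_torque": the same for the moment, N m; "grip_width": opening from 0.0 (shut) to 1.0 (fully open); "finger_force": force on a finger pad.
Only numpy, scipy, OpenCV 4.12 (cv2) and the standard library are available. Lean on these libraries where they do the work, as an engineer would, in place of code of your own. Each camera call takes 0.05 s, during which the arm holds its last target. There are 200 camera calls.

### The job

The two full pots stand on each other's marked place: slide the red pot onto the red ring and the blue pot onto the blue ring, each standing wholly inside its ring; the white ring is free for parking one meanwhile. Slide them flat along the bench without lifting or tipping them, don't let the pots bump each other, and leave the jar on the turntable and the two spinning tops where they are.

Things in the scene. Friction and masses are not known exactly. Their poses are not given: they have to be found in the camera images.
- pot_red: Loose white pot (0.3-0.65 kg) with red band and fixed red lid; glazed foot slides easily (friction about 0.13). Body 74 mm across, 80 mm over small ears at its +x and -x sides, 47 mm high; lid top at 56 mm. On the lid a dark wooden bar grip, 42 mm along x, 16 mm thick along y, from 56 to 96 mm above the base. Origin: centre of the underside, on the bench top (z = 0); z up.
- pot_blue: Loose white pot (0.3-0.65 kg) with blue band and fixed blue lid; glazed foot slides easily (friction about 0.13). Body 74 mm across, 80 mm over small ears at its +x and -x sides, 47 mm high; lid top at 56 mm. On the lid a dark wooden bar grip, 42 mm along x, 16 mm thick along y, from 56 to 96 mm above the base. Origin: centre of the underside, on the bench top (z = 0); z up.
- ring_red: The red marked place: a flat red ring painted on the bench round a dark grey disc (inner diameter 100 mm, outer 112 mm, nothing sticks up). The blue pot starts on it. Origin: its centre, on the bench top.
- ring_blue: The blue marked place: a flat blue ring painted on the bench round a dark grey disc (inner diameter 100 mm, outer 112 mm, nothing sticks up). The red pot starts on it. Origin: its centre, on the bench top.
- ring_white: The white marked place: a flat white ring painted on the bench round a dark grey disc (inner diameter 100 mm, outer 112 mm, nothing sticks up). It starts empty: the parking place. Origin: its centre, on the bench top.
- banding_wheel: Fixed turntable with a round wooden disc, 110 mm across and 59 mm high, standing among the rings; does not move. Origin: centre of its foot, on the bench top.
- jar_red_a: Loose red painted jar, 71 mm across, 61 mm high, standing on the turntable (its top is 120 mm above the bench); leave it. Origin: centre of its underside.
- spin_top_blue: Loose blue spinning top on a wooden ring, 43 mm across, 54 mm high, near the left edge of the bench; leave it. Origin: centre of its underside.
- spin_top_red: Loose red spinning top on a wooden ring, 43 mm across, 54 mm high, between turntable and pine shelf; leave it. Origin: centre of its underside.
- bench_corner (a point): Far left corner of the bench top. The rings, the turntable and the tops stand on the bench here; beyond the edges is a drop.
- bench_left (a point): A point on the left edge of the bench, 361 mm nearer the robot than the corner; the edge is the straight line between them.
- bench_back (a point): A point on the far edge of the bench, 268 mm from the corner (the far edge is square to the left edge). Through this point, parallel to the left edge, runs the near side of the low pine shelf (157 mm high; tubs under it, at its far end an upright block 295 mm high and a bottle 204 mm high): keep pots on the corner's side.

How it is judged:
By the outcome, as a careful person would: the job done as asked, in the order asked, and still so for the second after the job is handed in, with the robot touching nothing.
It also fails if it takes over 58 s, if anything falls off the work surface, if the arm or the gripper's body presses on something with over 40 N, if the wrist force passes 120 N, or if a joint passes its speed limit or range.

## Working session

There is one attempt and no reset: what is moved stays moved. The work goes in short steps, Python scripts to look and compute and a tool call to move; the robot and the scene stay as the last step left them, time stands still between calls to the robot, and variables do not carry over. Pictures are saved under pics/ and viewed, at most 10 in all, crops included, and the job is handed in when it is done.

Besides the shell and the picture viewer there is one more tool, called after "Request:" as a command line: name --argument value ..., lists and objects as JSON in quotes. step_arm: Moves the arm, as the interface text tells. Its arguments: {"type":"object","properties":{"steps":{"type":"array","items":{"type":"object","properties":{"grip":{"type":"number"},"slide":{"type":"array","items":{"type":"number"}},"turn":{"type":"number"}}}},"newtons":{"type":"number"}},"required":["steps"]}

```bash
mkdir -p pics
python3 - <<'E'
from plant import read_state, imaging, bot
import cv2, numpy as np
for n in ("scene","top"):
    p,d=imaging.grab_frame(n); np.savez(n+".npz",p=p,d=d)
    cv2.imwrite(f"pics/{n}0.png",p[:,:,::-1])
    c=imaging.get_calibration(n); print(n,{k:(np.round(v,4).tolist() if hasattr(v,'shape') else v) for k,v in c.items()})
print(imaging.get_calibration("wrist")); print(read_state())
E
```

```text
scene {'vfov': 48.129683457194744, 'cx': 259.55500336530184, 'cy': 184.8593379010503, 'world_to_cam': [[0.8021, -0.597, -0.0128, -0.1693], [0.3982, 0.5187, 0.7566, -0.3609], [-0.445, -0.612, 0.6538, -0.6394], [0.0, 0.0, 0.0, 1.0]]}
top {'vfov': 53.73814212562212, 'cx': 250.21111593507428, 'cy': 191.7194239410806, 'world_to_cam': [[0.0171, -0.9998, 0.0036, 0.2643], [0.9968, 0.0173, 0.078, -0.4494], [-0.0781, 0.0022, 0.9969, -0.8748], [0.0, 0.0, 0.0, 1.0]]}
{'vfov': 59.667649194544154, 'cx': 255.52539091611504, 'cy': 186.46859738143914, 'hand_eye': array([[ 2.54354649e-04,  9.59537798e-01,  2.81579739e-01,
         7.09875682e-02],
       [ 9.99999795e-01, -7.87499957e-05, -6.34956905e-04,
        -3.11228393e-04],
       [-5.87090748e-04,  2.81579843e-01, -9.59537622e-01,
        -1.41670300e-01],
       [ 0.00000000e+00,  0.00000000e+00,  0.00000000e+00,
         1.00000000e+00]])}
{'time': 0.1, 'q': array([ 1.46006221e+00,  3.59313239e-01,  1.11631850e-02, -3.12051471e-04,
       -1.22413034e+00, -2.88083262e-01]), 'qvel': array([-0.00047424, -0.00013183,  0.0001595 , -0.00069128,  0.001126  ,
        0.00080432]), 'tau': array([-1.83691700e-03, -5.84765875e+01,  2.94111514e+01,  6.95463985e+00,
       -3.16365593e-03,  2.58675342e-06]), 'tool_pos': array([0.26198779, 0.62160904, 0.23046359]), 'tcp_rot': array([ 3.07783101e+00, -6.22182904e-01, -2.52509468e-04]), 'contact_force': array([-0.25820203,  0.00092659, -0.9250182 ]), 'ft_torque': array([-0.0064509 ,  0.04383291,  0.03943326]), 'finger_force': 0.0, 'grip_width': 0.998593214958296}
```

View pics/scene0.png

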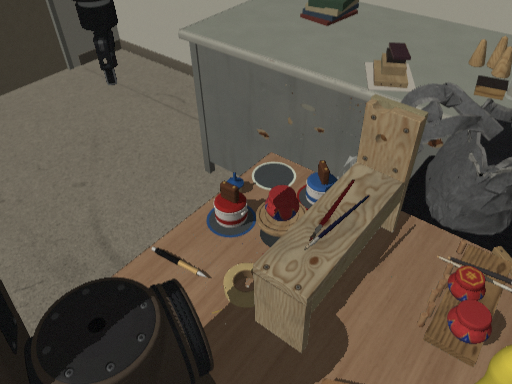

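View pics/top0.png

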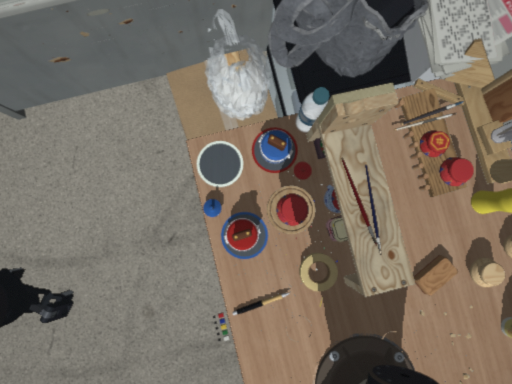

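```bash
cat > h.py <<'E'
import cv2, numpy as np
from plant import imaging, read_state
from scipy.spatial.transform import Rotation as R
def cam(n,st=None):
    c=imaging.get_calibration(n); f=192/np.tan(np.radians(c["vfov"]/2))
    if n=="wrist":
        T=np.eye(4); T[:3,:3]=R.from_rotvec(st["tcp_rot"]).as_matrix(); T[:3,3]=st["tool_pos"]
        M=T@c["hand_eye"]
    else: M=np.linalg.inv(c["world_to_cam"])
    return f,c["cx"],c["cy"],M
def ray(uv,z,C):
    f,cx,cy,M=C; uv=np.atleast_2d(np.asarray(uv,float))
    d=np.c_[(uv[:,0]-cx)/f,-(uv[:,1]-cy)/f,-np.ones(len(uv))]@M[:3,:3].T
    o=M[:3,3]; return (o+d*((z-o[2])/d[:,2])[:,None])[:,:2]
def circ(P):
    for _ in range(6):
        A=np.c_[2*P,np.ones(len(P))]; s=np.linalg.lstsq(A,(P**2).sum(1),rcond=None)[0]
        r=np.sqrt(s[2]+s[:2]@s[:2]); e=abs(np.linalg.norm(P-s[:2],axis=1)-r)
        P=P[e<max(2.0*np.median(e),.002)]
    return s[:2],r,len(P)
E
python3 - <<'E'
from h import *
z=np.load("top.npz"); p,d=z["p"],z["d"]; C=cam("top")
f,cx,cy,M=C
v,u=np.mgrid[:384,:512]; X=np.stack([(u-cx)/f*d,-(v-cy)/f*d,-d],-1)@M[:3,:3].T+M[:3,3]
for n,uv in dict(red=(240,235),blue=(275,146),white=(220,163),jar=(292,209),topblue=(212,208),topred=(303,171),bench=(262,260)).items():
    print(n,X[uv[1],uv[0]].round(3))
s=p[125:265,190:325]; cv2.imwrite("pics/topc.png",cv2.resize(s[:,:,::-1],None,fx=4.2,fy=4.2,interpolation=cv2.INTER_CUBIC))
H=cv2.cvtColor(p,cv2.COLOR_RGB2HSV)
for n,uv in dict(redpot=(240,235),bluepot=(275,146)).items():
    m=((X[...,2]>.08)&(X[...,2]<.11)); m&=(np.hypot(u-uv[0],v-uv[1])<30)
    q=np.argwhere(m)[:,::-1]; r=cv2.minAreaRect(q.astype(np.float32)); print(n,len(q),r)
    P=ray(q,.096,C); r2=cv2.minAreaRect((P*1000).astype(np.float32)); print(r2)
E
```

```text
red [0.346 0.292 0.1  ]
blue [0.545 0.218 0.068]
white [ 0.514  0.346 -0.001]
jar [0.402 0.185 0.122]
topblue [0.404 0.358 0.051]
topred [0.493 0.151 0.037]
bench [0.285 0.241 0.001]
redpot 146 ((241.65000915527344, 234.4500274658203), (7.589465618133545, 19.289892196655273), 71.56504821777344)
((347.020751953125, 288.7348937988281), (16.004638671875, 41.103302001953125), 17.60400390625)
bluepot 158 ((277.1560363769531, 141.13055419921875), (19.23389434814453, 8.379912376403809), 28.610462188720703)
((549.6527099609375, 215.63034057617188), (41.725067138671875, 18.40123748779297), 62.02714538574219)
```

View pics/topc.png

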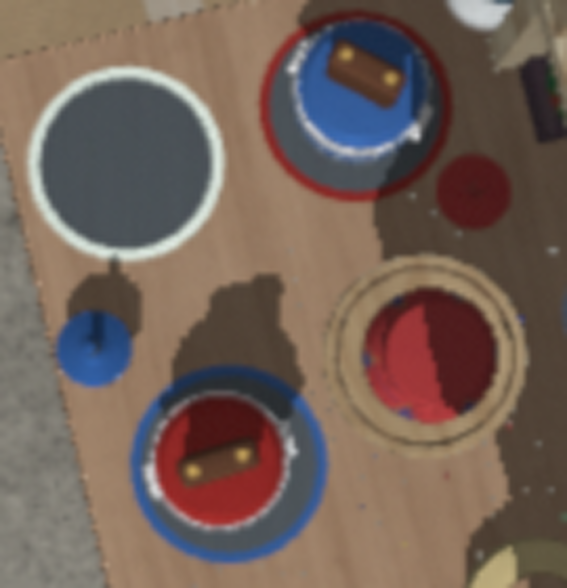

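Run:
```python
from h import *
z=np.load("top.npz"); p,d=z["p"],z["d"]; C=cam("top"); f,cx,cy,M=C
H=cv2.cvtColor(p,cv2.COLOR_RGB2HSV).astype(int); h,s,v=H[...,0],H[...,1],H[...,2]
V,U=np.mgrid[:384,:512]; X=np.stack([(U-cx)/f*d,-(V-cy)/f*d,-d],-1)@M[:3,:3].T+M[:3,3]
low=abs(X[...,2])<.008
red=((h<8)|(h>172))&(s>130); blue=(h>98)&(h<125)&(s>110)
white=(s<45)&(v>170)
for n,m,c in (("ring_red",red,(274.5,150)),("ring_blue",blue,(244.5,235.5)),("ring_white",white,(220,163.5))):
    q=np.argwhere(m&low&(np.hypot(U-c[0],V-c[1])<28))[:,::-1]; print(n,circ(ray(q,0,C)))
for n,m,c,zz,r in (("topblue",blue,(212,208),.04,14),("topred",red,(303,171),.04,14)):
    q=np.argwhere(m&(np.hypot(U-c[0],V-c[1])<r)&(X[...,2]>.015))[:,::-1]; print(n,ray(cv2.minEnclosingCircle(q.astype(np.float32))[0],zz,C),cv2.minEnclosingCircle(q.astype(np.float32))[1])
q=np.argwhere((abs(X[...,2]-.059)<.01)&(np.hypot(U-291,V-209)<30))[:,::-1].astype(np.float32)
c,r=cv2.minEnclosingCircle(q); print("wheel",ray(c,.059,C),r*.816/379)
for n,m,c in (("lid_red",red,(241,235)),("lid_blue",blue,(276,145))):
    q=np.argwhere((m|(X[...,2]>.08))&(abs(X[...,2]-.055)<.012)&(np.hypot(U-c[0],V-c[1])<24))[:,::-1].astype(np.float32)
    c,r=cv2.minEnclosingCircle(q); print(n,ray(c,.056,C),r*.819/379)
m=(X[...,2]>.13)&(X[...,2]<.4)&(U>180)&(V<290)&(V>60)&(X[...,1]<.2)&(U<420)
P=X[m]; 
for a in np.arange(.4,.76,.04):
    k=(abs(P[:,0]-a)<.02)&(P[:,2]>.14); print(round(a,2),P[k,1].max().round(3) if k.any() else None,P[k,2].max().round(3) if k.any() else None)
```

```text
ring_red (array([0.54925585, 0.2152108 ]), np.float64(0.05334059809185615), 251)
ring_blue (array([0.34269925, 0.28487757]), np.float64(0.052070486831184905), 276)
ring_white (array([0.51358748, 0.34699545]), np.float64(0.05376541341699513), 288)
topblue [[0.40535716 0.35829192]] 8.771899223327637
topred [[0.49489957 0.15297664]] 8.833277702331543
wheel [[0.40366065 0.18070765]] 0.05256884765625
lid_red [[0.34613587 0.28927668]] 0.03227642094302618
lid_blue [[0.54989778 0.21601927]] 0.03209330891430535
0.4 0.095 0.171
0.44 0.106 0.169
0.48 0.116 0.167
0.52 0.127 0.164
0.56 0.139 0.297
0.6 0.166 0.297
0.64 0.166 0.208
0.68 None None
0.72 None None
```

Request:
step_arm --steps '[{"turn": -0.1235,"grip": 0.6},{"turn": -0.1235},{"turn": -0.1235},{"turn": -0.1235},{"turn": -0.1235}]' --newtons 40

```text
schema error: expected keys grip, slide, turn
```

Request:
step_arm --steps '[{"turn": -0.1235},{"turn": -0.1235},{"turn": -0.1235},{"turn": -0.1235},{"turn": -0.1235}]'

```text
schema error: expected keys grip, slide, turn
```

Request:
step_arm --steps '[{"turn": -0.1235},{"turn": -0.1235},{"slide": [0,0,0]}]'

```text
schema error: expected keys grip, slide, turn
```

Request:
step_arm --steps '[{"turn": -0.1235,"grip": 0.6,"slide": [0,0,0]},{"turn": -0.1235,"grip": 0.6,"slide": [0,0,0]},{"turn": -0.1235,"grip": 0.6,"slide": [0,0,0]},{"turn": -0.1235,"grip": 0.6,"slide": [0,0,0]},{"turn": -0.1235,"grip": 0.6,"slide": [0,0,0]}]' --newtons 40

```text
time: 0.52
tool_pos: [0.262, 0.6217, 0.2307]
tcp_rot: [3.121, 0.352, -0.001]
contact_force: [-0.9, -1.0, -0.3]
grip_width: 0.604
finger_force: 0.0
```

Request:
step_arm --steps '[{"turn": -0.1235,"grip": 0.6,"slide": [0,0,0]},{"turn": -0.1235,"grip": 0.6,"slide": [0,0,0]},{"turn": -0.1235,"grip": 0.6,"slide": [0,0,0]},{"turn": -0.1235,"grip": 0.6,"slide": [0,0,0]},{"turn": -0.1235,"grip": 0.6,"slide": [0,0,0]}]'

```text
time: 0.93
tool_pos: [0.262, 0.6217, 0.2307]
tcp_rot: [2.866, 1.284, -0.001]
contact_force: [-0.2, 0.8, -0.2]
grip_width: 0.603
finger_force: 0.0
```

Request:
step_arm --steps '[{"turn": -0.1235,"grip": 0.6,"slide": [0,0,0]},{"turn": -0.1235,"grip": 0.6,"slide": [0,0,0]},{"turn": 0,"grip": 0.6,"slide": [0,0,0]}]'

```text
time: 1.18
tool_pos: [0.262, 0.6218, 0.2308]
tcp_rot: [2.687, 1.627, -0.001]
contact_force: [-0.4, 0.4, 0.3]
grip_width: 0.601
finger_force: 0.0
```

Request:
step_arm --steps '[{"turn": 0,"grip": 0.6,"slide": [-18.9,36.9,0]},{"turn": 0,"grip": 0.6,"slide": [-18.9,36.9,0]},{"turn": 0,"grip": 0.6,"slide": [-18.9,36.9,0]},{"turn": 0,"grip": 0.6,"slide": [-18.9,36.9,0]}]'

```text
time: 1.52
tool_pos: [0.3575, 0.4845, 0.2309]
tcp_rot: [2.695, 1.614, -0.001]
contact_force: [1.7, 0.4, -0.0]
grip_width: 0.6
finger_force: 0.0
```

Request:
step_arm --steps '[{"turn": 0,"grip": 0.6,"slide": [-18.9,36.9,0]},{"turn": 0,"grip": 0.6,"slide": [-18.9,36.9,0]},{"turn": 0,"grip": 0.6,"slide": [-18.9,36.9,0]},{"turn": 0,"grip": 0.6,"slide": [-18.9,36.9,0]}]'

```text
time: 1.85
tool_pos: [0.4527, 0.3482, 0.2314]
tcp_rot: [-2.696, -1.613, -0.0]
contact_force: [1.1, 0.4, 0.1]
grip_width: 0.599
finger_force: 0.0
```

Request:
step_arm --steps '[{"turn": 0,"grip": 0.6,"slide": [-18.9,36.9,0]},{"turn": 0,"grip": 0.6,"slide": [-18.9,36.9,0]},{"turn": 0,"grip": 0.6,"slide": [-18.9,36.9,0]},{"turn": 0,"grip": 0.6,"slide": [-18.9,36.9,0]},{"turn": 0,"grip": 0.6,"slide": [0,0,0]}]'

```text
time: 2.27
tool_pos: [0.5496, 0.2089, 0.231]
tcp_rot: [2.699, 1.606, -0.002]
contact_force: [0.3, 1.0, 0.2]
grip_width: 0.602
finger_force: 0.0
```

```bash
cat >> h.py <<'E'
def wrist(name,view=True):
    st=read_state(); p,d=imaging.grab_frame("wrist"); C=cam("wrist",st); f,cx,cy,M=C
    if view: cv2.imwrite(f"pics/{name}.png",p[:,:,::-1])
    V,U=np.mgrid[:384,:512]; X=np.stack([(U-cx)/f*d,-(V-cy)/f*d,-d],-1)@M[:3,:3].T+M[:3,3]
    X[d==0]=np.nan
    return st,p,d,C,X,U,V
def bar(X,U,V,C,xy,r=.035):
    m=(abs(X[...,2]-.096)<.006)&(np.hypot(X[...,0]-xy[0],X[...,1]-xy[1])<r)
    m=cv2.morphologyEx(m.astype(np.uint8),cv2.MORPH_OPEN,np.ones((3,3)))
    P=ray(np.argwhere(m)[:,::-1],.096,C); return len(P),cv2.minAreaRect((P*1000).astype(np.float32))
E
python3 - <<'E'
from h import *
st,p,d,C,X,U,V=wrist("w1"); print(st["tool_pos"],st["tcp_rot"],st["q"].round(2)); print(bar(X,U,V,C,(.55,.216)))
E
```

```text
[0.54961402 0.20888433 0.23097774] [ 2.69872148e+00  1.60626051e+00 -1.54906966e-03] [ 0.7   0.22 -0.19  0.   -1.17  1.95]
(866, ((551.9675903320312, 217.11582946777344), (40.7613639831543, 15.29462718963623), 61.898582458496094))
```

View pics/w1.png

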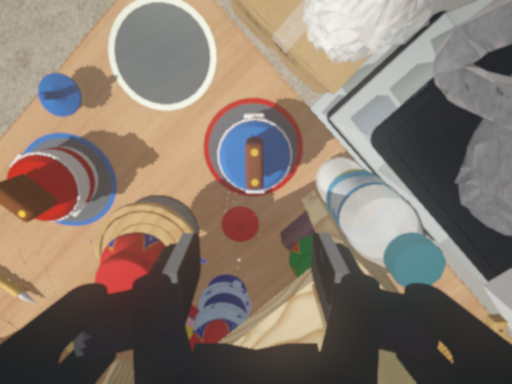

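Request:
step_arm --steps '[{"turn": 0,"grip": 0.6,"slide": [7.3,-2.4,20]},{"turn": 0,"grip": 0.6,"slide": [0,0,30]},{"turn": 0,"grip": 0.6,"slide": [0,0,30]},{"turn": 0,"grip": 0.6,"slide": [0,0,30]},{"turn": 0,"grip": 0.6,"slide": [0,0,25]}]'

```text
time: 2.73
tool_pos: [0.5472, 0.2222, 0.0943]
tcp_rot: [-2.694, -1.615, 0.002]
contact_force: [0.5, 0.4, -0.6]
grip_width: 0.601
finger_force: 0.0
```

Request:
step_arm --steps '[{"turn": 0,"grip": 0.6,"slide": [0,0,16]},{"turn": 0,"grip": 0.6,"slide": [0,0,16]},{"turn": 0,"grip": 0.6,"slide": [0,0,0]}]'

```text
time: 2.98
tool_pos: [0.546, 0.2213, 0.0608]
tcp_rot: [2.694, 1.615, -0.009]
contact_force: [-0.2, -0.8, -0.1]
grip_width: 0.598
finger_force: 0.0
```

Request:
step_arm --steps '[{"turn": 0,"grip": 0.25,"slide": [0,0,0]},{"turn": 0,"grip": 0.25,"slide": [0,0,0]},{"turn": 0,"grip": 0.0,"slide": [0,0,0]},{"turn": 0,"grip": 0.0,"slide": [0,0,0]},{"turn": 0,"grip": 0.0,"slide": [0,0,0]}]' --newtons 40

```text
time: 3.4
tool_pos: [0.5493, 0.2227, 0.0659]
tcp_rot: [-2.692, -1.619, -0.005]
contact_force: [0.7, 1.3, 6.7]
grip_width: 0.179
finger_force: 41.0
```

Request:
step_arm --steps '[{"turn": 0,"grip": 0,"slide": [4.9,-4.5,0]},{"turn": 0,"grip": 0,"slide": [9.7,-9,0]},{"turn": 0,"grip": 0,"slide": [9.7,-9,0]},{"turn": 0,"grip": 0,"slide": [9.7,-9,0]}]'

```text
time: 3.73
tool_pos: [0.5372, 0.2667, 0.0659]
tcp_rot: [2.692, 1.619, 0.003]
contact_force: [0.5, -3.1, 8.0]
grip_width: 0.181
finger_force: 41.3
```

Request:
step_arm --steps '[{"turn": 0,"grip": 0,"slide": [9.7,-9,0]},{"turn": 0,"grip": 0,"slide": [9.7,-9,0]},{"turn": 0,"grip": 0,"slide": [9.7,-9,0]},{"turn": 0,"grip": 0,"slide": [9.7,-9,0]}]'

```text
time: 4.07
tool_pos: [0.5234, 0.318, 0.0659]
tcp_rot: [2.692, 1.619, 0.002]
contact_force: [0.8, -4.2, 7.9]
grip_width: 0.179
finger_force: 41.4
```

Request:
step_arm --steps '[{"turn": 0,"grip": 0,"slide": [9.7,-9,0]},{"turn": 0,"grip": 0,"slide": [9.7,-9,0]},{"turn": 0,"grip": 0,"slide": [4.9,-4.5,0]},{"turn": 0,"grip": 0,"slide": [0,0,0]},{"turn": 0,"grip": 0,"slide": [0,0,0]}]'

```text
time: 4.48
tool_pos: [0.5149, 0.3515, 0.0659]
tcp_rot: [-2.69, -1.62, -0.005]
contact_force: [-0.8, 2.7, 5.7]
grip_width: 0.183
finger_force: 41.1
```

Run:
```python
from h import *
p,d=imaging.grab_frame("top"); cv2.imwrite("pics/t2.png",cv2.resize(p[100:270,150:350,::-1],None,fx=3.5,fy=3.5)); print(read_state())
```

```text
{'time': 4.5333, 'q': array([ 9.11609673e-01,  4.21099017e-01, -3.07417712e-01,  1.07784989e-05,
       -8.38770749e-01,  1.74298802e+00]), 'qvel': array([-0.00250155, -0.00311216, -0.00101266, -0.00239244,  0.00298632,
        0.00208711]), 'tau': array([-1.67063210e+00, -5.32868385e+01,  2.04117930e+01,  5.25069997e+00,
       -4.30455599e-01,  1.69295393e-02]), 'tool_pos': array([0.51490413, 0.35140082, 0.06590021]), 'tcp_rot': array([-2.69040717, -1.61968189, -0.00514177]), 'contact_force': array([-0.9546147 ,  2.85720893,  5.97583898]), 'ft_torque': array([ 0.95651587,  0.57109545, -0.01203319]), 'finger_force': 41.08909606933594, 'grip_width': 0.1808568276920383}
```

View pics/t2.png

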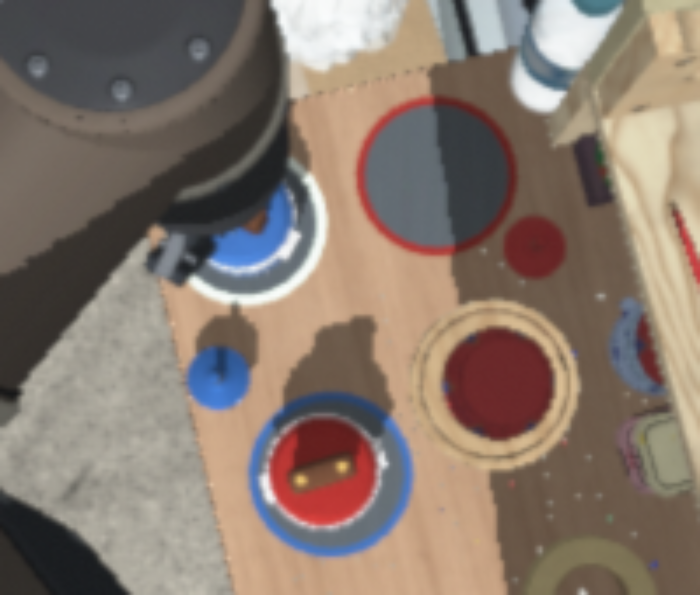

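Request:
step_arm --steps '[{"turn": 0,"grip": 0.5,"slide": [0,0,0]},{"turn": 0,"grip": 0.5,"slide": [0,0,0]},{"turn": 0,"grip": 0.5,"slide": [0,0,-15]},{"turn": 0,"grip": 0.5,"slide": [0,0,-30]},{"turn": 0,"grip": 0.5,"slide": [0,0,-40]}]'

```text
time: 4.95
tool_pos: [0.5126, 0.3477, 0.1469]
tcp_rot: [2.691, 1.617, -0.011]
contact_force: [1.5, 0.9, 0.9]
grip_width: 0.498
finger_force: 0.0
```

Request:
step_arm --steps '[{"turn": 0.1235,"grip": 0.5,"slide": [0,0,-40]},{"turn": 0.1235,"grip": 0.5,"slide": [0,0,-40]},{"turn": 0.1235,"grip": 0.5,"slide": [0,0,0]},{"turn": 0.1235,"grip": 0.5,"slide": [0,0,0]},{"turn": 0.1235,"grip": 0.5,"slide": [0,0,0]}]'

```text
time: 5.37
tool_pos: [0.5142, 0.3495, 0.2301]
tcp_rot: [-3.058, -0.715, -0.001]
contact_force: [0.7, 0.1, -0.5]
grip_width: 0.5
finger_force: 0.0
```

Request:
step_arm --steps '[{"turn": 0.1235,"grip": 0.5,"slide": [0,0,0]},{"turn": 0.1235,"grip": 0.5,"slide": [0,0,0]},{"turn": 0.1235,"grip": 0.5,"slide": [0,0,0]},{"turn": 0.1235,"grip": 0.5,"slide": [0,0,0]},{"turn": 0.1235,"grip": 0.5,"slide": [0,0,0]}]'

```text
time: 5.78
tool_pos: [0.514, 0.3492, 0.2289]
tcp_rot: [3.131, -0.249, -0.001]
contact_force: [0.2, -0.7, 0.4]
grip_width: 0.502
finger_force: 0.0
```

Request:
step_arm --steps '[{"turn": 0.1235,"grip": 0.5,"slide": [0,0,0]},{"turn": 0.1235,"grip": 0.5,"slide": [0,0,0]},{"turn": 0.1235,"grip": 0.5,"slide": [0,0,0]},{"turn": 0.1235,"grip": 0.5,"slide": [0,0,0]},{"turn": 0.1235,"grip": 0.5,"slide": [0,0,0]}]'

```text
time: 6.2
tool_pos: [0.514, 0.3492, 0.2289]
tcp_rot: [2.907, -1.188, -0.001]
contact_force: [0.3, 0.2, 0.3]
grip_width: 0.496
finger_force: 0.0
```

Request:
step_arm --steps '[{"turn": 0.1235,"grip": 0.5,"slide": [0,0,0]},{"turn": 0.1235,"grip": 0.5,"slide": [0,0,0]},{"turn": 0.1235,"grip": 0.5,"slide": [0,0,0]},{"turn": 0.1235,"grip": 0.5,"slide": [0,0,0]},{"turn": 0,"grip": 0.5,"slide": [1.4,30,0]}]'

```text
time: 6.62
tool_pos: [0.4883, 0.3399, 0.2277]
tcp_rot: [2.526, -1.865, 0.001]
contact_force: [0.1, 0.6, 1.0]
grip_width: 0.504
finger_force: 0.0
```

Request:
step_arm --steps '[{"turn": 0,"grip": 0.5,"slide": [1.4,30,0]},{"turn": 0,"grip": 0.5,"slide": [1.4,30,0]},{"turn": 0,"grip": 0.5,"slide": [1.4,30,0]},{"turn": 0,"grip": 0.5,"slide": [1.4,30,0]},{"turn": 0,"grip": 0.5,"slide": [1.4,30,0]}]'

```text
time: 7.03
tool_pos: [0.344, 0.2859, 0.2288]
tcp_rot: [2.534, -1.856, -0.0]
contact_force: [-0.4, 0.6, -0.1]
grip_width: 0.497
finger_force: 0.0
```

Request:
step_arm --steps '[{"turn": 0,"grip": 0.5,"slide": [0,0,0]},{"turn": 0,"grip": 0.5,"slide": [0,0,0]},{"turn": 0,"grip": 0.5,"slide": [0,0,0]}]'

```text
time: 7.28
tool_pos: [0.3455, 0.2874, 0.2296]
tcp_rot: [-2.535, 1.854, -0.0]
contact_force: [0.3, 0.7, 0.6]
grip_width: 0.5
finger_force: 0.0
```

Run:
```python
from h import *
st,p,d,C,X,U,V=wrist("w2"); print(st["tool_pos"],st["tcp_rot"],np.degrees(2*np.arctan2(st["tcp_rot"][1],st["tcp_rot"][0])),st["q"].round(2),st["qvel"].round(3)); print(bar(X,U,V,C,(.346,.289)))
p,d=imaging.grab_frame("top"); C=cam("top"); f,cx,cy,M=C
H=cv2.cvtColor(p,cv2.COLOR_RGB2HSV).astype(int); h,s,v=H[...,0],H[...,1],H[...,2]
V,U=np.mgrid[:384,:512]; X=np.stack([(U-cx)/f*d,-(V-cy)/f*d,-d],-1)@M[:3,:3].T+M[:3,3]
m=((h<8)|(h>172))&(s>110)&(abs(X[...,2])<.008)&(np.hypot(U-274.5,V-150)<28)
print("ring_red",circ(ray(np.argwhere(m)[:,::-1],0,C)))
print("blue bar",bar(X,U,V,C,(.5136,.347),.05))
cv2.imwrite("pics/t3.png",p[:,:,::-1])
```

```text
[0.34546607 0.28736758 0.2296448 ] [-2.53518734e+00  1.85401297e+00 -3.44385074e-05] 287.6430933276117 [ 1.13 -0.02 -0.46  0.   -1.13 -0.83] [-0.012  0.027  0.016  0.    -0.    -0.   ]
(859, ((347.31884765625, 287.98797607421875), (15.45848560333252, 40.3359489440918), 17.968942642211914))
ring_red (array([0.54910845, 0.21521635]), np.float64(0.05347236749897181), 288)
blue bar (139, ((511.6459655761719, 346.2602844238281), (41.99452590942383, 16.229475021362305), 61.80911636352539))
```

Request:
step_arm --steps '[{"turn": 0,"grip": 0.5,"slide": [0,-1.8,20]},{"turn": 0,"grip": 0.5,"slide": [0,0,30]},{"turn": 0,"grip": 0.5,"slide": [0,0,30]},{"turn": 0,"grip": 0.5,"slide": [0,0,30]},{"turn": 0,"grip": 0.5,"slide": [0,0,25]}]'

```text
time: 7.8
tool_pos: [0.3474, 0.2872, 0.0921]
tcp_rot: [2.533, -1.856, 0.0]
contact_force: [-0.6, 0.3, 0.4]
grip_width: 0.499
finger_force: 0.0
```

Request:
step_arm --steps '[{"turn": 0,"grip": 0.5,"slide": [0,0,15]},{"turn": 0,"grip": 0.5,"slide": [0,0,15]},{"turn": 0,"grip": 0.5,"slide": [0,0,0]},{"turn": 0,"grip": 0.5,"slide": [0,0,0]},{"turn": 0,"grip": 0.5,"slide": [0,0,0]}]'

```text
time: 8.22
tool_pos: [0.3477, 0.2882, 0.0647]
tcp_rot: [2.535, -1.855, 0.0]
contact_force: [-0.2, -0.3, 0.6]
grip_width: 0.497
finger_force: 0.0
```

Request:
step_arm --steps '[{"turn": 0,"grip": 0.25,"slide": [0,0,0]},{"turn": 0,"grip": 0.25,"slide": [0,0,0]},{"turn": 0,"grip": 0,"slide": [0,0,0]},{"turn": 0,"grip": 0,"slide": [0,0,0]},{"turn": 0,"grip": 0,"slide": [0,0,0]}]' --newtons 40

```text
time: 8.63
tool_pos: [0.3474, 0.2884, 0.0652]
tcp_rot: [-2.534, 1.853, 0.0]
contact_force: [-0.9, -1.0, 6.6]
grip_width: 0.179
finger_force: 41.3
```

```bash
python3 -c "
from plant import read_state
s=read_state(); print(s['tool_pos'],s['contact_force'],s['ft_torque'],s['tcp_rot'])"
```

```text
[0.34743134 0.28836254 0.0652033 ] [-0.94990109 -1.0135845   6.59067977] [-0.23326122  0.22671232 -0.02547749] [-2.53440218e+00  1.85343004e+00  4.04269727e-05]
```

Request:
step_arm --steps '[{"turn": 0.12,"grip": 0,"slide": [0,0,0]},{"turn": 0.12,"grip": 0,"slide": [0,0,0]},{"turn": 0.12,"grip": 0,"slide": [0,0,0]},{"turn": 0.12,"grip": 0,"slide": [0,0,0]},{"turn": 0.12,"grip": 0,"slide": [0,0,0]}]'

```text
time: 9.05
tool_pos: [0.3475, 0.2885, 0.0652]
tcp_rot: [-1.866, 2.525, 0.001]
contact_force: [-0.4, 0.1, 5.6]
grip_width: 0.174
finger_force: 41.1
```

Request:
step_arm --steps '[{"turn": 0.12,"grip": 0,"slide": [0,0,0]},{"turn": 0.12,"grip": 0,"slide": [0,0,0]},{"turn": 0.12,"grip": 0,"slide": [0,0,0]},{"turn": 0.12,"grip": 0,"slide": [0,0,0]},{"turn": 0.12,"grip": 0,"slide": [0,0,0]}]'

```text
time: 9.47
tool_pos: [0.3476, 0.2886, 0.0652]
tcp_rot: [-1.037, 2.964, 0.002]
contact_force: [-0.3, 0.2, 4.8]
grip_width: 0.182
finger_force: 41.1
```

Request:
step_arm --steps '[{"turn": 0.12,"grip": 0,"slide": [0,0,0]},{"turn": 0.12,"grip": 0,"slide": [0,0,0]},{"turn": 0.12,"grip": 0,"slide": [0,0,0]},{"turn": 0.12,"grip": 0,"slide": [0,0,0]},{"turn": 0,"grip": 0,"slide": [0,0,0]}]'

```text
time: 9.88
tool_pos: [0.3475, 0.2886, 0.0652]
tcp_rot: [-0.3, 3.126, 0.002]
contact_force: [-0.1, -0.8, 5.8]
grip_width: 0.182
finger_force: 41.1
```

```bash
python3 -c "
from h import *
s=read_state(); print(s['tool_pos'],s['contact_force'],s['ft_torque'],np.degrees(2*np.arctan2(s['tcp_rot'][1],s['tcp_rot'][0])),s['q'])
p,d=imaging.grab_frame('top'); cv2.imwrite('pics/t4.png',cv2.resize(p[100:270,150:350,::-1],None,fx=3.5,fy=3.5))"
```

```text
[0.34753003 0.28858135 0.06519772] [-0.14192601 -0.81427377  5.84689164] [-0.04977482 -0.01028407 -0.04840403] 190.94979666414756 [ 1.13186059e+00  1.78547225e-01 -6.85025685e-01  6.01447493e-04
 -7.05154200e-01 -2.51200451e+00]
```

View pics/t4.png

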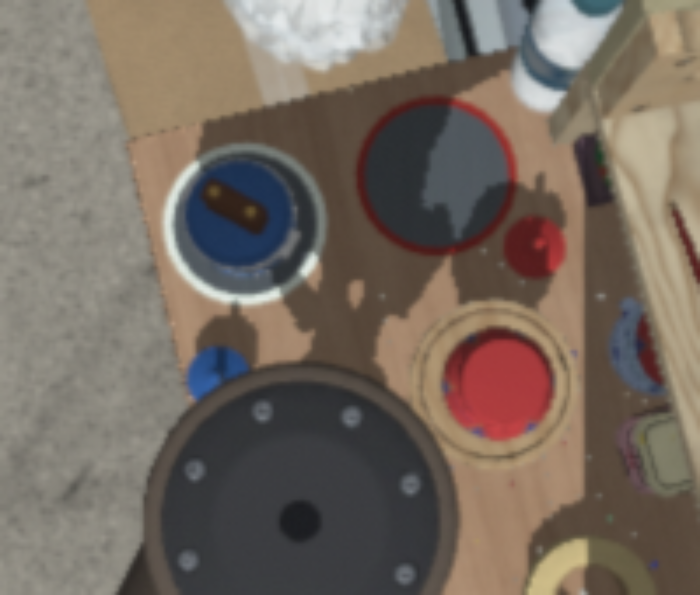

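Request:
step_arm --steps '[{"turn": 0,"grip": 0,"slide": [-5.6,-1.2,0]},{"turn": 0,"grip": 0,"slide": [-10.2,-2.3,0]},{"turn": 0,"grip": 0,"slide": [-10.2,-2.3,0]},{"turn": 0,"grip": 0,"slide": [-10.2,-2.3,0]},{"turn": 0,"grip": 0,"slide": [-10.2,-2.3,0]}]'

```text
time: 10.35
tool_pos: [0.3951, 0.2873, 0.0652]
tcp_rot: [-0.312, 3.125, 0.002]
contact_force: [-3.9, -0.5, 8.1]
grip_width: 0.177
finger_force: 41.4
```

Request:
step_arm --steps '[{"turn": 0,"grip": 0,"slide": [-10.2,-2.1,0]},{"turn": 0,"grip": 0,"slide": [-10.4,-5.5,0]},{"turn": 0,"grip": 0,"slide": [-10.4,-5.5,0]},{"turn": 0,"grip": 0,"slide": [-10.4,-5.5,0]},{"turn": 0,"grip": 0,"slide": [-10.4,-5.5,0]}]'

```text
time: 10.77
tool_pos: [0.4509, 0.2738, 0.0652]
tcp_rot: [-0.312, 3.125, 0.002]
contact_force: [-3.0, 1.0, 5.2]
grip_width: 0.185
finger_force: 41.3
```

Request:
step_arm --steps '[{"turn": 0,"grip": 0,"slide": [-10.4,-5.5,0]},{"turn": 0,"grip": 0,"slide": [-8.4,-6.9,0]},{"turn": 0,"grip": 0,"slide": [-8.4,-6.9,0]},{"turn": 0,"grip": 0,"slide": [-8.4,-6.9,0]},{"turn": 0,"grip": 0,"slide": [-8.4,-6.9,0]}]'

```text
time: 11.18
tool_pos: [0.5005, 0.25, 0.0652]
tcp_rot: [-0.312, 3.125, 0.002]
contact_force: [-2.7, 1.1, 6.8]
grip_width: 0.18
finger_force: 41.2
```

Request:
step_arm --steps '[{"turn": 0,"grip": 0,"slide": [-8.2,-8.8,0]},{"turn": 0,"grip": 0,"slide": [-8.2,-8.8,0]},{"turn": 0,"grip": 0,"slide": [-8.2,-8.8,0]},{"turn": 0,"grip": 0,"slide": [-8.2,-8.8,0]},{"turn": 0,"grip": 0,"slide": [-4.2,-4.4,0]}]'

```text
time: 11.6
tool_pos: [0.5451, 0.218, 0.0653]
tcp_rot: [-0.311, 3.125, 0.002]
contact_force: [-2.5, 2.1, 6.3]
grip_width: 0.179
finger_force: 41.2
```

Request:
step_arm --steps '[{"turn": 0,"grip": 0,"slide": [-4.2,-4.4,0]},{"turn": 0,"grip": 0,"slide": [0,0,0]},{"turn": 0,"grip": 0,"slide": [0,0,0]},{"turn": 0,"grip": 0,"slide": [0,0,0]}]'

```text
time: 11.93
tool_pos: [0.5498, 0.2148, 0.0653]
tcp_rot: [-0.311, 3.124, 0.001]
contact_force: [1.7, -2.6, 5.5]
grip_width: 0.183
finger_force: 41.1
```

```bash
python3 -c "
from h import *
s=read_state(); print(s['tool_pos'],s['contact_force'],s['ft_torque'],np.degrees(2*np.arctan2(s['tcp_rot'][1],s['tcp_rot'][0])),s['q'])
st,p,d,C,X,U,V=wrist('w5')
"
```

```text
[0.54978721 0.21477104 0.06525376] [ 1.71749306 -2.55609743  5.54072119] [-0.6687781 -0.7901764 -0.0244104] 191.37944209866373 [ 7.03872049e-01  3.77060470e-01 -3.83967110e-01  1.03528808e-03
 -8.07692599e-01 -2.07677443e+00]
```

Request:
step_arm --steps '[{"turn": 0,"grip": 0.5,"slide": [0,0,0]},{"turn": 0,"grip": 0.5,"slide": [0,0,0]},{"turn": 0,"grip": 0.5,"slide": [0,0,-15]},{"turn": 0,"grip": 0.5,"slide": [0,0,-30]},{"turn": 0,"grip": 0.5,"slide": [0,0,-40]}]'

```text
time: 12.4
tool_pos: [0.5465, 0.2133, 0.1469]
tcp_rot: [0.31, -3.12, 0.005]
contact_force: [0.4, 0.5, -0.1]
grip_width: 0.498
finger_force: 0.0
```

Request:
step_arm --steps '[{"turn": 0,"grip": 0.5,"slide": [0,0,-40]},{"turn": 0,"grip": 0.5,"slide": [0,0,-40]},{"turn": -0.11,"grip": 0.5,"slide": [0,0,0]},{"turn": -0.11,"grip": 0.5,"slide": [0,0,0]},{"turn": -0.11,"grip": 0.5,"slide": [0,0,0]}]'

```text
time: 12.82
tool_pos: [0.5484, 0.2148, 0.2299]
tcp_rot: [-0.828, 3.03, 0.002]
contact_force: [-0.7, 0.1, -0.9]
grip_width: 0.5
finger_force: 0.0
```

Request:
step_arm --steps '[{"turn": -0.11,"grip": 0.5,"slide": [0,0,0]},{"turn": -0.11,"grip": 0.5,"slide": [0,0,0]},{"turn": -0.11,"grip": 0.5,"slide": [0,0,0]},{"turn": -0.11,"grip": 0.5,"slide": [0,0,0]},{"turn": -0.11,"grip": 0.5,"slide": [0,0,0]}]'

```text
time: 13.23
tool_pos: [0.5482, 0.2145, 0.2288]
tcp_rot: [1.62, -2.69, -0.0]
contact_force: [-0.9, -0.0, 0.1]
grip_width: 0.503
finger_force: 0.0
```

Request:
step_arm --steps '[{"turn": 0,"grip": 0.5,"slide": [-24.5,23.9,0]},{"turn": 0,"grip": 0.5,"slide": [-24.5,23.9,0]},{"turn": 0,"grip": 0.5,"slide": [-24.5,23.9,0]},{"turn": 0,"grip": 0.5,"slide": [-24.5,23.9,0]},{"turn": 0,"grip": 0.5,"slide": [0,0,0]}]'

```text
time: 13.65
tool_pos: [0.5092, 0.3506, 0.2284]
tcp_rot: [1.617, -2.693, -0.001]
contact_force: [0.8, -1.3, -0.4]
grip_width: 0.501
finger_force: 0.0
```

Request:
step_arm --steps '[{"turn": 0,"grip": 0.5,"slide": [0,0,0]},{"turn": 0,"grip": 0.5,"slide": [0,0,0]},{"turn": 0,"grip": 0.5,"slide": [0,0,0]}]'

```text
time: 13.9
tool_pos: [0.5108, 0.3453, 0.2291]
tcp_rot: [1.612, -2.696, 0.0]
contact_force: [-0.1, -0.2, -0.7]
grip_width: 0.5
finger_force: 0.0
```

Run:
```python
from h import *
st,p,d,C,X,U,V=wrist("w6"); print(st["tool_pos"],np.degrees(2*np.arctan2(st["tcp_rot"][1],st["tcp_rot"][0])),st["q"].round(2)); print(bar(X,U,V,C,(.512,.346)))
print("red bar wrist",bar(X,U,V,C,(.549,.215)))
p,d=imaging.grab_frame("top"); C=cam("top"); f,cx,cy,M=C
H=cv2.cvtColor(p,cv2.COLOR_RGB2HSV).astype(int); h,s,v=H[...,0],H[...,1],H[...,2]
V,U=np.mgrid[:384,:512]; X=np.stack([(U-cx)/f*d,-(V-cy)/f*d,-d],-1)@M[:3,:3].T+M[:3,3]
m=(h>98)&(h<125)&(s>100)&(abs(X[...,2])<.008)&(np.hypot(U-244.5,V-235.5)<28)
print("ring_blue",circ(ray(np.argwhere(m)[:,::-1],0,C)))
print("red bar",bar(X,U,V,C,(.549,.215),.05))
m=(h>98)&(h<125)&(s>100)&(abs(X[...,2]-.035)<.022)&(np.hypot(U-212,V-208)<16)
print("topblue",ray(cv2.minEnclosingCircle(np.argwhere(m)[:,::-1].astype(np.float32))[0],.04,C))
cv2.imwrite('pics/t6.png',cv2.resize(p[100:270,150:350,::-1],None,fx=3.5,fy=3.5))
```

```text
[0.51080409 0.34532466 0.22907657] -118.24199277410285 [ 0.91  0.27 -0.13 -0.   -1.18 -1.4 ]
(827, ((511.73248291015625, 346.5673828125), (41.23445129394531, 14.67606258392334), 61.7691764831543))
red bar wrist (1153, ((548.4443969726562, 216.83836364746094), (41.09685516357422, 15.970651626586914), 11.916055679321289))
ring_blue (array([0.34282907, 0.28492229]), np.float64(0.05208396715068237), 306)
red bar (139, ((549.376220703125, 214.75369262695312), (41.24118423461914, 15.77701187133789), 11.791326522827148))
topblue [[0.4055122  0.35854372]]
```

View pics/t6.png

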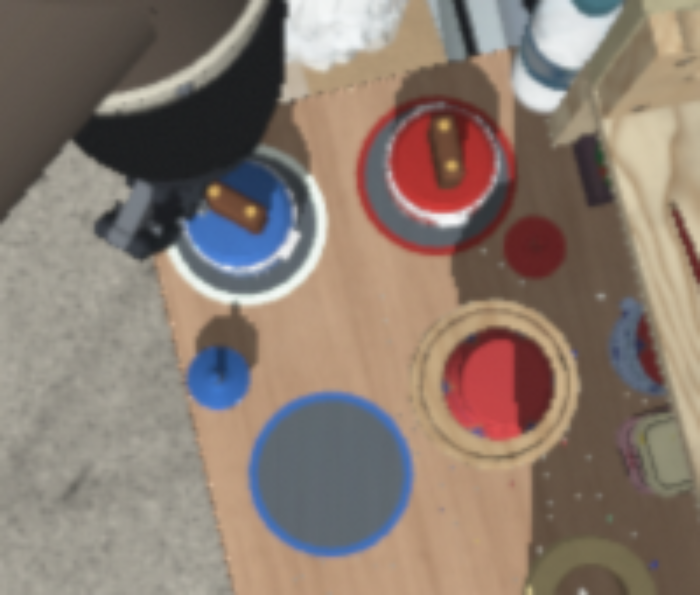

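Request:
step_arm --steps '[{"turn": 0,"grip": 0.5,"slide": [-1.4,0,20]},{"turn": 0,"grip": 0.5,"slide": [0,0,30]},{"turn": 0,"grip": 0.5,"slide": [0,0,30]},{"turn": 0,"grip": 0.5,"slide": [0,0,30]},{"turn": 0,"grip": 0.5,"slide": [0,0,25]}]'

```text
time: 14.42
tool_pos: [0.5115, 0.3459, 0.0926]
tcp_rot: [1.61, -2.697, -0.0]
contact_force: [-0.1, 0.1, -0.6]
grip_width: 0.5
finger_force: 0.0
```

Request:
step_arm --steps '[{"turn": 0,"grip": 0.5,"slide": [0,0,15]},{"turn": 0,"grip": 0.5,"slide": [0,0,15]},{"turn": 0,"grip": 0.5,"slide": [0,0,0]},{"turn": 0,"grip": 0.5,"slide": [0,0,0]},{"turn": 0,"grip": 0.5,"slide": [0,0,0]}]'

```text
time: 14.83
tool_pos: [0.5123, 0.3473, 0.0654]
tcp_rot: [-1.612, 2.695, 0.0]
contact_force: [0.2, 0.7, 0.7]
grip_width: 0.502
finger_force: 0.0
```

Request:
step_arm --steps '[{"turn": 0,"grip": 0.25,"slide": [0,0,0]},{"turn": 0,"grip": 0.25,"slide": [0,0,0]},{"turn": 0,"grip": 0,"slide": [0,0,0]},{"turn": 0,"grip": 0,"slide": [0,0,0]},{"turn": 0,"grip": 0,"slide": [0,0,0]}]' --newtons 40

```text
time: 15.25
tool_pos: [0.512, 0.3478, 0.0655]
tcp_rot: [-1.613, 2.694, 0.001]
contact_force: [-0.8, -0.8, 6.4]
grip_width: 0.179
finger_force: 44.7
```

Request:
step_arm --steps '[{"turn": 0.12,"grip": 0,"slide": [0,0,0]},{"turn": 0.12,"grip": 0,"slide": [0,0,0]},{"turn": 0.12,"grip": 0,"slide": [0,0,0]},{"turn": 0.12,"grip": 0,"slide": [0,0,0]}]'

```text
time: 15.58
tool_pos: [0.5121, 0.3479, 0.0655]
tcp_rot: [-0.917, 3.003, 0.001]
contact_force: [-0.7, -0.1, 5.6]
grip_width: 0.187
finger_force: 44.6
```

Request:
step_arm --steps '[{"turn": 0.12,"grip": 0,"slide": [0,0,0]},{"turn": 0.12,"grip": 0,"slide": [0,0,0]},{"turn": 0.12,"grip": 0,"slide": [0,0,0]},{"turn": 0,"grip": 0,"slide": [0,0,0]},{"turn": 0,"grip": 0,"slide": [0,0,0]}]'

```text
time: 16.0
tool_pos: [0.5123, 0.348, 0.0655]
tcp_rot: [-0.373, 3.117, 0.002]
contact_force: [0.8, -0.1, 5.2]
grip_width: 0.183
finger_force: 44.6
```

```bash
python3 -c "
from h import *
s=read_state(); print(s['tool_pos'],s['contact_force'],s['ft_torque'],np.degrees(2*np.arctan2(s['tcp_rot'][1],s['tcp_rot'][0])),s['q'].round(2))"
```

```text
[0.51227744 0.34802997 0.06545464] [ 0.77483675 -0.09292449  5.15098932] [ 0.04440008  0.03770371 -0.0490147 ] 193.63907465195794 [ 0.91  0.42 -0.32  0.   -0.84 -2.24]
```

Request:
step_arm --steps '[{"turn": 0,"grip": 0,"slide": [3.9,-3.7,0]},{"turn": 0,"grip": 0,"slide": [7.8,-7.3,0]},{"turn": 0,"grip": 0,"slide": [7.8,-7.3,0]},{"turn": 0,"grip": 0,"slide": [7.8,-7.3,0]},{"turn": 0,"grip": 0,"slide": [7.8,-7.3,0]}]'

```text
time: 16.42
tool_pos: [0.4859, 0.3077, 0.0655]
tcp_rot: [-0.374, 3.116, 0.004]
contact_force: [1.8, 2.9, 5.6]
grip_width: 0.182
finger_force: 44.6
```

Request:
step_arm --steps '[{"turn": 0,"grip": 0,"slide": [7.8,-7.3,0]},{"turn": 0,"grip": 0,"slide": [7.8,-7.3,0]},{"turn": 0,"grip": 0,"slide": [7.8,-7.3,0]},{"turn": 0,"grip": 0,"slide": [3.9,-3.7,0]},{"turn": 0,"grip": 0,"slide": [5,2.3,0]}]'

```text
time: 16.83
tool_pos: [0.46, 0.2763, 0.0654]
tcp_rot: [-0.373, 3.117, 0.002]
contact_force: [3.8, -0.9, 6.5]
grip_width: 0.181
finger_force: 44.8
```

Request:
step_arm --steps '[{"turn": 0,"grip": 0,"slide": [10.1,4.7,0]},{"turn": 0,"grip": 0,"slide": [10.1,4.7,0]},{"turn": 0,"grip": 0,"slide": [10.1,4.7,0]},{"turn": 0,"grip": 0,"slide": [10.1,4.7,0]},{"turn": 0,"grip": 0,"slide": [10.1,4.7,0]}]'

```text
time: 17.25
tool_pos: [0.4052, 0.2883, 0.0654]
tcp_rot: [-0.374, 3.117, 0.002]
contact_force: [3.6, -0.3, 7.2]
grip_width: 0.18
finger_force: 44.9
```

Request:
step_arm --steps '[{"turn": 0,"grip": 0,"slide": [10.2,2.1,0]},{"turn": 0,"grip": 0,"slide": [10.2,2.1,0]},{"turn": 0,"grip": 0,"slide": [10.2,2.1,0]},{"turn": 0,"grip": 0,"slide": [10.2,2.1,0]},{"turn": 0,"grip": 0,"slide": [10.2,2.1,0]}]'

```text
time: 17.67
tool_pos: [0.3531, 0.2867, 0.0654]
tcp_rot: [-0.375, 3.117, 0.003]
contact_force: [3.8, 0.4, 7.8]
grip_width: 0.182
finger_force: 44.9
```

Request:
step_arm --steps '[{"turn": 0,"grip": 0,"slide": [5,1,0]},{"turn": 0,"grip": 0,"slide": [5,1,0]},{"turn": 0,"grip": 0,"slide": [0,0,0]},{"turn": 0,"grip": 0,"slide": [0,0,0]},{"turn": 0,"grip": 0,"slide": [0,0,0]}]'

```text
time: 18.08
tool_pos: [0.3424, 0.2861, 0.0654]
tcp_rot: [-0.375, 3.118, 0.003]
contact_force: [-4.5, 0.7, 14.5]
grip_width: 0.18
finger_force: 45.8
```

Request:
step_arm --steps '[{"turn": 0,"grip": 0.5,"slide": [0,0,0]},{"turn": 0,"grip": 0.5,"slide": [0,0,0]},{"turn": 0,"grip": 0.5,"slide": [0,0,-15]},{"turn": 0,"grip": 0.5,"slide": [0,0,-30]},{"turn": 0,"grip": 0.5,"slide": [0,0,-40]}]'

```text
time: 18.5
tool_pos: [0.3411, 0.2829, 0.1477]
tcp_rot: [0.372, -3.115, 0.009]
contact_force: [1.2, 1.6, 0.0]
grip_width: 0.495
finger_force: 0.0
```

Request:
step_arm --steps '[{"turn": 0,"grip": 0.5,"slide": [0,0,-40]},{"turn": 0,"grip": 0.5,"slide": [0,0,-40]},{"turn": 0,"grip": 0.5,"slide": [0,40,0]},{"turn": 0,"grip": 0.5,"slide": [0,40,0]},{"turn": 0,"grip": 0.5,"slide": [0,40,0]}]'

```text
time: 18.92
tool_pos: [0.3137, 0.4028, 0.2303]
tcp_rot: [-0.371, 3.119, 0.003]
contact_force: [1.1, 0.0, 0.8]
grip_width: 0.502
finger_force: 0.0
```

Request:
step_arm --steps '[{"turn": 0,"grip": 0.5,"slide": [0,40,0]},{"turn": 0,"grip": 0.5,"slide": [0,40,0]},{"turn": 0,"grip": 0.5,"slide": [0,40,0]},{"turn": 0,"grip": 0.5,"slide": [0,0,0]},{"turn": 0,"grip": 0.5,"slide": [0,0,0]}]'

```text
time: 19.33
tool_pos: [0.2848, 0.5195, 0.2273]
tcp_rot: [0.376, -3.118, 0.005]
contact_force: [0.3, -1.1, -1.3]
grip_width: 0.499
finger_force: 0.0
```

Run:
```python
from h import *
p,d=imaging.grab_frame("top"); C=cam("top"); f,cx,cy,M=C
V,U=np.mgrid[:384,:512]; X=np.stack([(U-cx)/f*d,-(V-cy)/f*d,-d],-1)@M[:3,:3].T+M[:3,3]
print("red bar",bar(X,U,V,C,(.549,.215),.05)); print("blue bar",bar(X,U,V,C,(.343,.285),.05))
cv2.imwrite('pics/t7.png',cv2.resize(p[100:270,150:350,::-1],None,fx=3.5,fy=3.5))
```

```text
red bar (137, ((549.57421875, 214.79502868652344), (40.83657455444336, 15.77701187133789), 11.791327476501465))
blue bar (142, ((342.3530578613281, 285.4438781738281), (41.490867614746094, 15.656811714172363), 13.701979637145996))
```

View pics/t7.png

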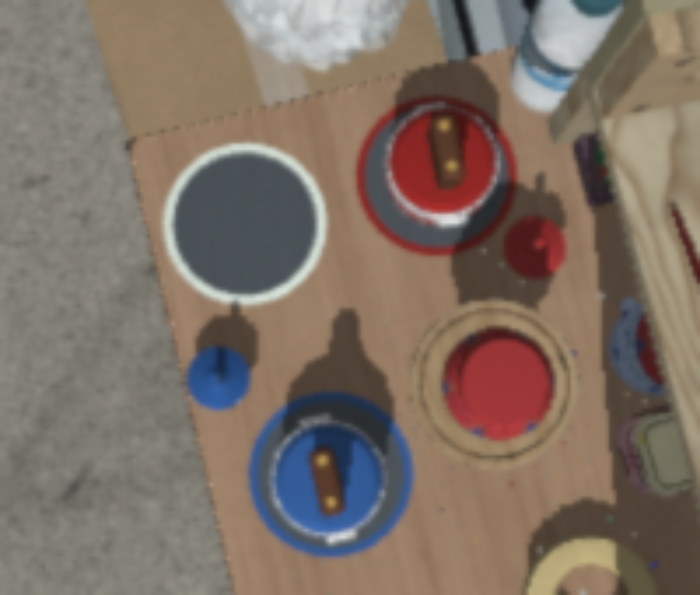

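The red pot stands inside the red ring, around (440,165) in the crop, and the blue pot inside the blue ring, around (328,480). Each is within 1 mm of its ring's centre. The jar and the two tops have not moved.

```bash
python3 -c "
from plant import ticket
print(ticket.sign_off())"
```

```text
the job is handed in; nothing more can be done
None
```

The job is done and handed in at about 19 s: the red pot stands in the red ring and the blue pot in the blue ring, each within 1 mm of centre by the top camera, with the jar and both spinning tops still in place.

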